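Lay out the glaze-testing place

TASK

Lift the divided tray and tip it towards one corner over the terracotta firing box, so that both dark blue balls roll into the box and all the other balls stay in the tray, then set the tray back level in the middle of its cork mat. Stand every brush from the rack in the white jar, bristles up. Leave the jug, the glaze jar and the tile where they are.

Things in the scene. Friction and masses are not known exactly. Their poses are not given: they have to be found in the camera images.
- tray: white divided tray, 208 mm along x, 104 along y (126 over the spouts), walls 36 mm high, 0.28 to 0.46 kg empty, origin under its centre, z up. 4 mm dividers along its x and y axes make four compartments, one in each quadrant, 98 by 46 mm inside, floor 4 mm thick; two balls lie in each. Next to each corner the long side wall is open for 40 mm with an orange pouring spout
- tray_handle (a point): on the tray's orange fin handle, on the tray's centre axis, 75 mm above the tray's underside; the fin is 14 mm thick (along the tray's y), 50 mm long (along x) and its top is 94 mm above the tray's underside
- tray_spout (a point): outer edge of the spout of the tray's +x +y compartment, at 80, 63, 10 mm in the tray's frame; the other three corners mirror it. The spout's floor rises 6 mm outwards (20 degrees), so balls stay in while the tray is about level; tilted some 40 degrees towards that corner (equally to x and y) this compartment's balls roll out one by one and the others' rest on walls
- mat: flat square cork mat, 190 mm, 3 mm thick, fixed, the tray's home; origin at its underside centre
- sagger: terracotta firing box, open on top, 170 mm square, 55 mm high, walls 8 mm, 1.5 kg, loose; inner floor 8 mm up; origin under its centre, sides along x and y
- rack: fixed wooden brush rack, 130 by 200 mm, with two notched rails along its y axis at x = +55 and -55 mm, 12 mm thick, tops 34 mm high; four slots 46 mm apart (y = -69, -23, 23, 69 mm) in which brushes lie level, axis 32 mm above the table; origin under its centre
- jar: round white ceramic brush jar, open on top, 100 mm high, 90 mm across, wall 5 mm, floor 6 mm, 0.5 to 0.8 kg, loose; origin under its centre, z up
- jug: terracotta jug, 100 mm high, bystander
- glaze: amber glaze jar with white cap, 90 mm high, bystander
- tile: blue glazed tile, 100 mm square, 10 mm thick, lying flat, bystander
- blue1: dark blue glazed ceramic ball, 34 mm across, 35 g, smooth and slippery, origin at its centre; lies with the other dark blue ball in one compartment of the tray (which one varies)
- blue2: dark blue glazed ceramic ball, 34 mm across, 35 g, smooth and slippery, origin at its centre; lies with the other dark blue ball in one compartment of the tray (which one varies)
- red1: red glazed ceramic ball, 34 mm across, 35 g, smooth and slippery, origin at its centre; lies with the other red ball in one compartment of the tray (which one varies)
- red2: red glazed ceramic ball, 34 mm across, 35 g, smooth and slippery, origin at its centre; lies with the other red ball in one compartment of the tray (which one varies)
- green1: green glazed ceramic ball, 34 mm across, 35 g, smooth and slippery, origin at its centre; lies with the other green ball in one compartment of the tray (which one varies)
- green2: green glazed ceramic ball, 34 mm across, 35 g, smooth and slippery, origin at its centre; lies with the other green ball in one compartment of the tray (which one varies)
- white1: white glazed ceramic ball, 34 mm across, 35 g, smooth and slippery, origin at its centre; lies with the other white ball in one compartment of the tray (which one varies)
- white2: white glazed ceramic ball, 34 mm across, 35 g, smooth and slippery, origin at its centre; lies with the other white ball in one compartment of the tray (which one varies)
- brush1: brush with light wood handle, 200 mm long, 30 g, origin at the plain handle end (foot) on its axis, x axis pointing along it to the grey bristle end (rigid, 20 mm thick); the round handle is 14 mm thick up to 155 mm from the foot. Starts in a rack slot with the bristles towards the robot; may be absent
- brush2: brush with red handle, 200 mm long, 30 g, origin at the plain handle end (foot) on its axis, x axis pointing along it to the grey bristle end (rigid, 20 mm thick); the round handle is 14 mm thick up to 155 mm from the foot. Starts in a rack slot with the bristles towards the robot; may be absent
- brush3: brush with blue handle, 200 mm long, 30 g, origin at the plain handle end (foot) on its axis, x axis pointing along it to the grey bristle end (rigid, 20 mm thick); the round handle is 14 mm thick up to 155 mm from the foot. Starts in a rack slot with the bristles towards the robot; may be absent
- brush4: brush with dark wood handle, 200 mm long, 30 g, origin at the plain handle end (foot) on its axis, x axis pointing along it to the grey bristle end (rigid, 20 mm thick); the round handle is 14 mm thick up to 155 mm from the foot. Starts in a rack slot with the bristles towards the robot; may be absent

How it is judged:
By the outcome, as a careful person would: the job done as asked, in the order asked, and still so for the second after the job is handed in, with the robot touching nothing.
Of brush1, brush2, brush3, brush4 only 2 to 4 are there at a start; the rules pass over those that are not, and their reading is None.
At some moment in a run one of sagger, jar may be knocked a few centimetres aside while the robot is not near it.
It also fails if it takes over 210 s, if anything falls off the work surface, if the arm or the gripper's body presses on something with over 40 N, if the wrist force passes 120 N, or if a joint passes its speed limit or range.

ROBOT

A 6-joint arm with a two-finger parallel gripper is mounted at the origin on the work surface. World frame = base frame: x ahead of the robot, y to its left, z up, the work surface at z = 0. Lengths are in mm, angles in rad, forces in N, time in s.
With the tool pointing down it reaches from about 325 to 875 mm from the base axis. Payload 4.4 kg.
Tool frame: the origin (TCP) lies on the centre line of the jaws, within the pads' length; the fingertips stand ahead of it and the grasp point (between the pads) lies 6 mm ahead of it (ctrl.tcp_to_tips is the z of the fingertips in the tool frame, in mm); z points along the fingers, y is the line along which they close (so a half turn about z gives the same grasp; the last joint's range is limited). The gripper opens to 85 mm and grips with 20 to 120 N. Pads are 22 mm wide; open, the fingers measure 114 mm over their backs; the gripper's body (76 mm by 85 mm) begins 54 mm behind the grasp point. The pads swing forward as they close: fully open they stand 13 mm farther back than shut.
Start: joints at [-1.474, 0.207, 1.542, -0, 1.393, -0.15], TCP at [140.461, -557.583, 256.282] pointing down, gripper open.
Joint ranges: [-2.73, 2.73], [-0.86, 2.22], [0.23, 2.46], [-1.11, 4.25], [0.08, 2.63], [-2.82, 2.82]. Speed limits (rad/s): [2.79, 2.79, 3.14, 3.14, 3.14, 3.14].

INTERFACE

Orientations are given as a 3x3 rotation matrix whose columns are the frame's x, y, z axes.
In Python, from plant import ctrl, sensors, optics gives the robot as it stands. Calls block until the motion is done:
- ctrl.move_ptp(position, orientation): joint-space move of the TCP to a pose.
- ctrl.move_l(position, rot=None, vel=150, threshold=None): straight line of the TCP; rot=None keeps the orientation; vel is the mean speed in mm/s. With threshold (N) it stops when the force on the tool has changed by that much, and returns True; else False.
- ctrl.set_joints(angles): joint-space move.
- ctrl.gripper_to(opening, force=None): finger opening in mm; force is the grip in N (None keeps the last); returns when the fingers have stopped.
- ctrl.hold(seconds).
- ctrl.solve_ik(position, orientation): joint angles nearest the present ones, or None.
- sensors.read_state(): the state.
- optics.grab_frame(name): name is "scene" or "top" or "wrist"; returns (picture, depth): 420x560x3 uint8, red, green, blue; 420x560 float32, mm along the optical axis (not along the pixel's ray), 0 where there is no reading.
- optics.camera_params(name): a dict with "mtx" (3x3 intrinsics, pixels), "R" (3x3) and "t" (3): a world point X has camera coordinates R X + t; the wrist camera has in their place "T_tool_cam" (4x4, takes a point from camera to tool coordinates, whose origin is the TCP and whose axes are the flange's). Camera axes: x right, y down, z forward; pixel columns grow to the right and rows downward; lengths in mm; the calibration is good to about 2 mm. The wrist camera is an equidistant fisheye: a pixel r from the principal point sees the ray r / f radians off the axis. A picture is of the moment at which its call begins: read the wrist's pose just before it. camera_params takes no time and is no camera call.
A pose or a line that the arm cannot do raises ctrl.MotionError and nothing moves.
- ctrl.finish_job(): hands the job in; it is judged then, once.
The state is a dict: "t": time; "q": joint angles; "qvel": joint speeds; "tau": joint torques, N m; "eef_pos": TCP position; "eef_rot": TCP orientation; "force": force on the tool from outside, world axes, zero at the start; "wrist_torque": the same for the moment, N m; "grip_width": finger opening in mm; "grasp_force": force on a finger pad.
Only numpy, scipy, OpenCV 4.12 (cv2) and the standard library are available. Lean on these libraries where they do the work, as an engineer would, in place of code of your own. Each camera call takes 0.05 s, during which the arm holds its last target. There are 200 camera calls.

## Working session

There is one attempt and no reset: what is moved stays moved. The work goes in short steps, each a Python script; the robot and the scene stay as the last script left them, time stands still between calls to the robot, and variables do not carry over. Pictures are saved under pics/ and viewed, at most 14 in all, crops included, and the job is handed in when it is done.

```bash
ls; mkdir -p pics; python3 - <<'E'
from plant import ctrl,sensors,optics
import cv2,numpy as np
for n in ("scene","top"):
    p,d=optics.grab_frame(n); cv2.imwrite(f"pics/{n}0.png",p[:,:,::-1]); np.save(f"pics/{n}0.npy",d); c=optics.camera_params(n); print(n,c["mtx"].round(1).tolist(),c["R"].round(3).tolist(),c["t"].round(1).tolist())
c=optics.camera_params("wrist");print(c, ctrl.tcp_to_tips); s=sensors.read_state(); print(s["t"],s["eef_rot"],s["grip_width"])
E
```

```text
pics
scene [[445.4, 0.0, 281.1], [0.0, 445.4, 214.2], [0.0, 0.0, 1.0]] [[-0.751, 0.66, -0.003], [0.49, 0.555, -0.672], [-0.442, -0.507, -0.74]] [443.4, -226.3, 1500.6]
top [[501.7, 0.0, 276.5], [0.0, 501.7, 208.2], [0.0, 0.0, 1.0]] [[0.001, -1.0, 0.019], [-0.994, -0.003, -0.11], [0.11, -0.019, -0.994]] [-32.1, 595.8, 1204.9]
{'mtx': array([[325.1922621 ,   0.        , 285.46819424],
       [  0.        , 325.1922621 , 208.97571637],
       [  0.        ,   0.        ,   1.        ]]), 'T_tool_cam': array([[-9.27921499e-04, -9.49320658e-01, -3.14307854e-01,
         8.22179115e+01],
       [ 9.99999569e-01, -8.90225939e-04, -2.63471702e-04,
         7.45181667e-01],
       [-2.96858747e-05, -3.14307963e-01,  9.49321075e-01,
        -1.18125624e+02],
       [ 0.00000000e+00,  0.00000000e+00,  0.00000000e+00,
         1.00000000e+00]])} 25.0
0.1 [[ 9.69703954e-01  2.44283047e-01 -1.85201447e-04]
 [ 2.44282888e-01 -9.69701722e-01  2.10751005e-03]
 [ 3.35238815e-04 -2.08890237e-03 -9.99997762e-01]] 85.53048719115348
```

View pics/scene0.png

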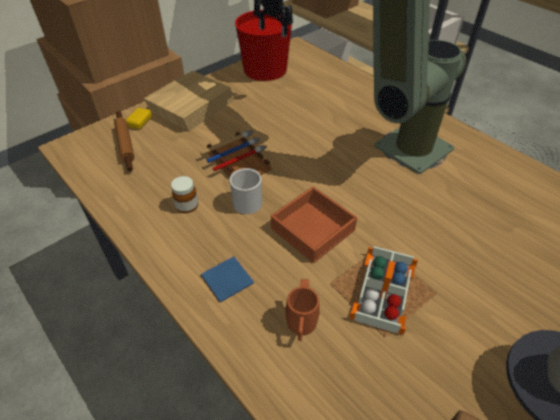

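View pics/top0.png

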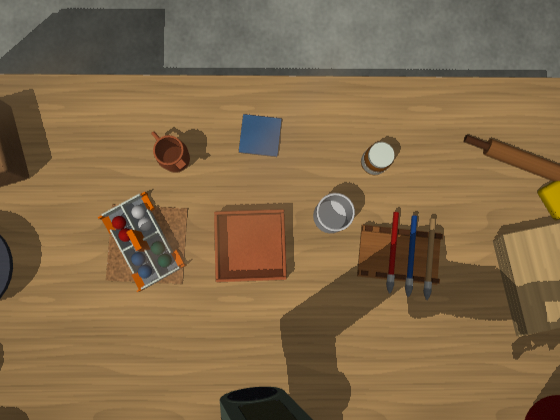

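The scene view shows the whole table. In the top view (right = -y, down = -x):
- Tray at (142,240), rotated on its mat, with red balls upper left, white upper right, green lower right and blue at the bottom.
- Firing box at (250,245) and jar at (335,212).
- Rack at (400,252) with red, blue and wooden brushes, bristles pointing down.

```bash
cat > h.py <<'E'
import cv2,numpy as np
from plant import ctrl,sensors,optics
def cloud(n,d):
    c=optics.camera_params(n);K=c["mtx"];v,u=np.mgrid[:420,:560]
    P=np.stack([(u-K[0,2])/K[0,0]*d,(v-K[1,2])/K[1,1]*d,d],-1)
    return (P-c["t"])@c["R"]          # R^T (p-t)
def plane(n,u,v,z):
    c=optics.camera_params(n);r=c["R"].T@np.linalg.solve(c["mtx"],[u,v,1.]);C=-c["R"].T@c["t"]
    return C+r*(z-C[2])/r[2]
def hsv(p,lo,hi): return cv2.inRange(cv2.cvtColor(p,cv2.COLOR_RGB2HSV),np.array(lo),np.array(hi))>0
def box(m,*b):
    o=np.zeros_like(m);o[b[1]:b[3],b[0]:b[2]]=1;return m&o
E
python3 - <<'E'
from h import *
p=cv2.imread("pics/top0.png")[:,:,::-1].copy();d=np.load("pics/top0.npy");W=cloud("top",d);z=W[...,2]
H=cv2.cvtColor(p,cv2.COLOR_RGB2HSV)
for n,u,v in [("table",300,340),("mat",170,215),("tile",260,135),("jarin",330,215),("sag",250,245),("fin",137,240),("red",119,222),("white",138,212),("green",156,250),("blue",138,258),("spout",147,200),("brR",394,235),("brB",412,240),("brW",431,240),("rack",370,250),("cork",115,260)]:
    print(n,W[v,u].round(0),H[v,u])
def rep(n,m):
    pts=W[m]; r=cv2.minAreaRect(pts[:,:2].astype(np.float32)); print(n,m.sum(),"mean",pts.mean(0).round(1),"rect",np.round(r[0],1),np.round(r[1],1),round(r[2],1))
rep("sagger",box((z>45)&(z<65),205,195,300,290))
rep("jar",box((z>93)&(z<106),305,185,360,240))
rep("rack",box((z>15)&(z<45)&hsv(p,(0,90,30),(20,255,140)),350,215,450,290))
rep("tile",box((z>5)&(z<15)&hsv(p,(95,80,40),(125,255,255)),230,105,290,165))
rep("jug",box(z>30,140,125,200,180)); rep("glaze",box(z>30,355,135,405,180))
rep("mat",box((z>-3)&(z<9)&hsv(p,(5,60,60),(14,255,255)),98,200,195,290))
E
```

```text
table [273. -90.  -1.] [ 17 127  88]
mat [581. 237.   2.] [ 14 144 135]
tile [786.  11.  11.] [106 102 117]
jarin [ 582. -167.    3.] [ 23   9 112]
sag [506.  35.   5.] [ 10 172 154]
fin [514. 293.  98.] [ 14 255 163]
red [560. 352.  42.] [  1 227 127]
white [585. 307.  41.] [ 15   9 180]
green [493. 262.  37.] [60 59 95]
blue [473. 304.  39.] [108  83 104]
spout [618. 292.  15.] [ 14 255 209]
brR [ 530. -320.   34.] [  1 232 141]
brB [ 518. -363.   39.] [107 201  66]
brW [ 518. -411.   36.] [ 18 127  90]
rack [ 494. -266.    5.] [ 14 171 131]
cork [469. 370.   3.] [ 14 142 142]
sagger 937 mean [504.7  36.1  54.3] rect [504.2  34.1] [170.2 170.2] 2.0
jar 266 mean [ 579.7 -167.3   99.4] rect [ 579.6 -166.5] [88.6 88.5] 35.9
rack 1283 mean [ 491.8 -345.3   34.1] rect [ 491.6 -338.6] [202.2 172.9] 84.8
tile 931 mean [795.1  24.1   9.9] rect [787.   12.8] [95.6 99. ] 83.2
jug 708 mean [719.3 221.1 103.5] rect [608.3 143.4] [416.6  77.4] 35.1
glaze 764 mean [ 710.5 -270.9   94.5] rect [ 590.5 -167.2] [ 68.6 405.9] 48.9
mat 1297 mean [513.  280.7   3.6] rect [510.  294.4] [217.6 219.8] 9.0
```

```bash
python3 - <<'E'
import cv2
p=cv2.imread("pics/top0.png")
a=cv2.resize(p[185:300,90:200],None,fx=3.6,fy=3.6,interpolation=cv2.INTER_CUBIC)
b=cv2.resize(p[185:300,345:455],None,fx=3.6,fy=3.6,interpolation=cv2.INTER_CUBIC)
cv2.imwrite("pics/crop0.png",cv2.hconcat([a,b]))
E
```

```text
(no output)
```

View pics/crop0.png

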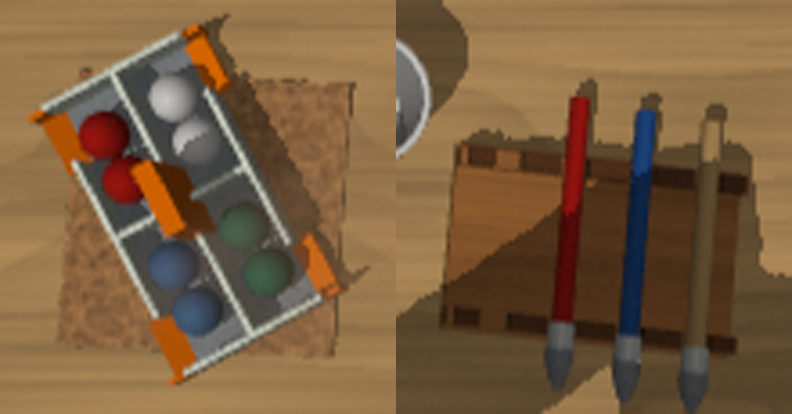

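The crop shows three brushes: red, blue and light wood. The blue balls are at crop (170,265) and (198,312), in the compartment whose spout is at crop (172,348), full-frame about (138,282). Mat corners in the crop: (353,82), (335,355), (58,343).

```bash
python3 - <<'E'
from h import *
p=cv2.imread("pics/top0.png")[:,:,::-1].copy();d=np.load("pics/top0.npy");W=cloud("top",d);z=W[...,2]
def rep(n,m):
    pts=W[m]; r=cv2.minAreaRect(pts[:,:2].astype(np.float32)); print(n,m.sum(),"mean",pts.mean(0).round(1),"rect",np.round(r[0],1),np.round(r[1],1),round(r[2],1), np.round(cv2.boxPoints(r)).tolist())
rep("tray",box((z>27)&(z<41)&hsv(p,(0,0,110),(179,60,255)),95,185,200,300))
rep("fin",box((z>86)&(z<105),95,185,200,300))
q=[plane("top",u/3.6+90-.4,v/3.6+185-.4,3)[:2] for u,v in [(353,82),(335,355),(58,343)]]
print("mat",np.round(q),((q[0]+q[2])/2).round(1),np.linalg.norm(q[0]-q[1]),np.linalg.norm(q[1]-q[2]))
print("blue spout",plane("top",172/3.6+90,348/3.6+185,10).round(), [plane("top",u/3.6+90,v/3.6+185,21).round(0)[:2].tolist() for u,v in [(170,265),(198,312)]])
for n,b in [("red",(384,205,402,300)),("blue",(402,205,421,300)),("wood",(423,210,442,305))]:
    m=box((z>24)&(z<50),*b); P=W[m]; c=P[:,:2].mean(0); v=np.linalg.svd(P[:,:2]-c)[2][0]; v*=-np.sign(v[0]); s=(P[:,:2]-c)@v
    print(n,m.sum(),c.round(1),"dir",v.round(3),"foot",(c+v*s.min()).round(1),"len",np.ptp(s).round(),"z",np.percentile(P[:,2],[10,50,90]).round(1))
m=box((z>2)&(z<45),350,215,450,290); rep("rackall",m)
E
```

```text
tray 542 mean [529.8 300.7  37.6] rect [514.5 301.1] [208.6 105. ] 29.5 [[398.0, 295.0], [450.0, 204.0], [631.0, 307.0], [579.0, 398.0]]
fin 158 mean [514.2 299.9  96.3] rect [514.  300.6] [49.8 15.1] 30.3 [[489.0, 295.0], [496.0, 282.0], [539.0, 307.0], [532.0, 320.0]]
mat [[601. 193.]
 [411. 201.]
 [420. 391.]] [510.1 291.8] 189.34052323129262 190.02263598338934
blue spout [415. 310.  10.] [[472.0, 310.0], [440.0, 290.0]]
red 588 [ 486.7 -314.4] dir [-0.996  0.084] foot [ 587.5 -322.9] len 199.0 z [32.5 37.2 41. ]
blue 610 [ 478.1 -359.7] dir [-0.996  0.086] foot [ 577.9 -368.3] len 197.0 z [32.  36.8 41.3]
wood 612 [ 472.2 -406.4] dir [-0.995  0.099] foot [ 570.5 -416.2] len 197.0 z [31.7 36.6 40.8]
rackall 5150 mean [ 485.8 -337.4   18. ] rect [ 490.2 -342.1] [254.2 185.9] 90.0 [[397.0, -469.0], [583.0, -469.0], [583.0, -215.0], [397.0, -215.0]]
```

```bash
cat >> h.py <<'E'
from scipy.spatial.transform import Rotation as Ro
TRAY=np.array([514.3,300.8]);PSI=np.deg2rad(29.7);MAT=np.array([510.1,291.8]);SP=np.array([-80,63,10.]);DT=np.array([-1,1,0])/2**.5
Rz=lambda a:Ro.from_euler('z',a).as_matrix()
def tray_tool(Rt,s): # tool orientation for a tray orientation, s=+-1 half turn
    return Rt@np.diag([s,-s,-1.])
def tilt(psi,ang,d=DT): return Rz(psi)@Ro.from_rotvec(np.cross([0,0,1],d)*ang).as_matrix()
def tray_pose(org,Rt,s): # TCP pose
    R=tray_tool(Rt,s);return org+Rt@[0,0,75]-6*R[:,2],R
def brush_R(u,hp,b,s): # u brush axis (foot->bristles), hp perpendicular approach
    z=np.cos(b)*hp-np.sin(b)*u;y=s*np.cross(u,hp);return np.stack([np.cross(y,z),y,z],1)
E
python3 - <<'E'
from h import *
q0=np.array(sensors.read_state()["q"])
sag=np.array([504.2,34.1])
for s in (1,-1):
    P,R=tray_pose(np.array([*TRAY,3]),Rz(PSI),s);qa=ctrl.solve_ik(P,R);print("tray pick",s,None if qa is None else np.round(qa,2))
    for k in range(0,360,15):
        psi=PSI+np.deg2rad(k);Rt=tilt(psi,np.deg2rad(42));dh=Rz(psi)@DT
        S=np.array([*(sag-25*dh[:2]),86]);P,R=tray_pose(S-Rt@SP,Rt,s);q=ctrl.solve_ik(P,R)
        P2,R2=tray_pose(np.array([*(S-Rt@SP)[:2],170]),Rz(psi),s);q2=ctrl.solve_ik(P2,R2)
        if q is not None and q2 is not None: print("pour",s,k,np.round(q2,2),np.round(q,2))
jar=np.array([579.6,-166.5])
v=np.array([-.996,.086,0]);foot=np.array([577.9,-368.3,32])
for b in (15,30,45):
  for s in (1,-1):
    R=brush_R(v,np.array([0,0,-1.]),np.deg2rad(b),s);P=foot+v*118-6*R[:,2];q=ctrl.solve_ik(P,R)
    if q is None: continue
    print("brush pick",b,s,np.round(q,2))
    for k in range(0,360,30):
        h=np.array([np.cos(np.deg2rad(k)),np.sin(np.deg2rad(k)),0]);e=np.deg2rad(12)
        u=np.cos(e)*np.array([0,0,1])+np.sin(e)*h;hp=np.cos(e)*h-np.sin(e)*np.array([0,0,1])
        R=brush_R(u,hp,np.deg2rad(b),s);f=np.array([*jar,10]);qs=[ctrl.solve_ik(f+np.array([0,0,dz])+118*u-6*R[:,2],R) for dz in (0,150)]
        if all(x is not None for x in qs):print("  place",k,np.round(qs[0],2),np.round(qs[1],2))
E
```

```text
tray pick 1 [ 0.38  0.44  1.62 -0.    1.08  1.44]
pour 1 0 [-0.11  0.29  1.46 -0.    1.4   0.94] [-0.01 -0.07  2.12 -0.44  0.41  1.39]
pour 1 15 [-0.07  0.29  1.45 -0.    1.4   0.72] [-0.11 -0.1   2.15  0.19  0.37  0.53]
pour 1 30 [-0.02  0.28  1.46 -0.    1.4   0.51] [-0.21 -0.1   2.15  0.66  0.51 -0.17]
pour 1 45 [ 0.02  0.26  1.49 -0.    1.39  0.29] [-0.3  -0.08  2.13  0.83  0.73 -0.57]
pour 1 60 [ 0.05  0.23  1.53 -0.    1.39  0.06] [-0.36 -0.02  2.07  0.85  0.94 -0.83]
pour 1 75 [ 0.08  0.19  1.58 -0.    1.38 -0.17] [-0.39  0.05  2.    0.82  1.13 -1.03]
pour 1 90 [ 0.1   0.14  1.64 -0.    1.37 -0.42] [-0.4   0.12  1.92  0.76  1.31 -1.21]
pour 1 105 [ 0.11  0.08  1.7  -0.    1.36 -0.67] [-0.39  0.2   1.83  0.67  1.46 -1.37]
pour 1 120 [ 0.1   0.02  1.76 -0.    1.36 -0.94] [-0.36  0.27  1.74  0.58  1.6  -1.53]
pour 1 135 [ 0.08 -0.05  1.82 -0.    1.36 -1.23] [-0.32  0.33  1.66  0.47  1.72 -1.69]
pour 1 150 [ 0.04 -0.1   1.88 -0.    1.37 -1.53] [-0.27  0.39  1.59  0.35  1.82 -1.86]
pour 1 165 [-0.02 -0.15  1.92 -0.    1.37 -1.85] [-0.22  0.43  1.53  0.22  1.89 -2.05]
pour 1 180 [-0
[... 6003 characters left out ...]
place 90 [-0.61  0.55  1.46  0.46  1.5  -0.74] [-0.61  0.39  1.35  0.47  1.74 -0.62]
  place 120 [-0.54  0.64  1.3   0.27  1.7  -1.09] [-0.54  0.5   1.2   0.29  1.94 -1.02]
  place 150 [-0.44  0.7   1.21  0.05  1.8  -1.49] [-0.44  0.57  1.1   0.05  2.05 -1.48]
  place 180 [-0.35  0.7   1.22 -0.19  1.77 -1.9 ] [-0.35  0.56  1.11 -0.21  2.01 -1.95]
  place 210 [-0.26  0.64  1.31 -0.4   1.62 -2.29] [-0.26  0.5   1.2  -0.41  1.85 -2.39]
  place 240 [-0.21  0.54  1.48 -0.56  1.36 -2.64] [-0.21  0.38  1.37 -0.54  1.59 -2.78]
  place 300 [-0.26  0.29  1.83 -0.65  0.69  2.8 ] [-0.26  0.1   1.72 -0.49  0.96  2.57]
  place 330 [-0.39  0.21  1.94 -0.17  0.42  1.84] [-0.39  0.    1.81 -0.1   0.75  1.76]
```

```bash
python3 - <<'E'
from h import *
P,R=tray_pose(np.array([*TRAY,3]),Rz(PSI),1)
ctrl.gripper_to(55,100)
ctrl.move_ptp(P+[0,0,130],R); ctrl.move_l(P,R,vel=100)
ctrl.gripper_to(0,110); s=sensors.read_state(); print("grip",s["grip_width"],s["grasp_force"])
ctrl.move_l(P+[0,0,120],R,vel=80); s=sensors.read_state(); print(s["force"],s["wrist_torque"],s["grip_width"],s["t"])
p,d=optics.grab_frame("top");W=cloud("top",d);m=box((W[...,2]>45)&(W[...,2]<65),205,195,300,290)
print(cv2.minAreaRect(W[m][:,:2].astype(np.float32)))
cv2.imwrite("pics/lift.png",p[:,:,::-1])
E
```

```text
grip 12.847066211547224 107.25137829780579
[-0.42605351 -0.32216326 -6.09206223] [-0.06032632 -0.03316954 -0.03678095] 12.827948275996329 7.3417
((504.1076354980469, 34.21474075317383), (169.76466369628906, 170.19937133789062), 2.006932020187378)
```

View pics/lift.png

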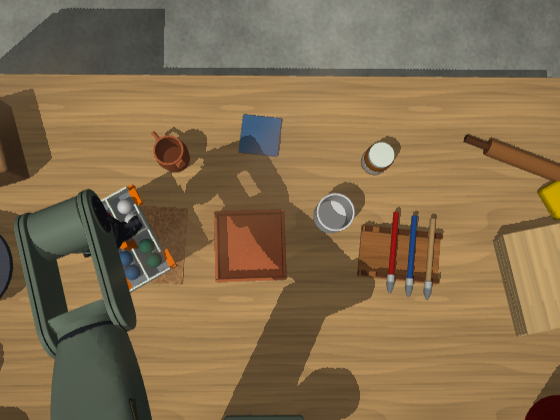

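The tray is lifted at (140,235) with its balls in, and the box is unmoved at (250,245).

```bash
cat >> h.py <<'E'
SAG=np.array([504.2,34.1]);PP=PSI+np.pi/2
a=np.deg2rad(232);S=np.array([*(SAG-25*np.array([np.cos(a),np.sin(a)])),86.])
def pour_pose(ang,d=DT,up=0):
    Rt=tilt(PP,np.deg2rad(ang),np.array(d,float));return tray_pose(S+[0,0,up]-Rt@SP,Rt,1)
E
python3 - <<'E'
from h import *
P,R=pour_pose(0,up=60); ctrl.move_l(P,R,vel=60)
p,d=optics.grab_frame("top");W=cloud("top",d);m=box((W[...,2]>45)&(W[...,2]<62),205,195,300,290)
print(m.sum(),W[m][:,:2].min(0),W[m][:,:2].max(0))
P,R=pour_pose(0); ctrl.move_l(P,R,vel=60)
P,R=pour_pose(12,(-1,0,0)); ctrl.move_l(P,R,vel=15)
ctrl.hold(.5)
for t in (20,28): P,R=pour_pose(t); ctrl.move_l(P,R,vel=20)
ims=[optics.grab_frame(n)[0] for n in ("scene","top")]
i=[cv2.resize(ims[0][150:360,200:480],(560,420))[:,:395],ims[1][160:310,90:310]]
i[1]=cv2.resize(i[1],(395,269));i[1]=cv2.copyMakeBorder(i[1],0,151,0,0,0)
cv2.imwrite("pics/tilt1.png",cv2.hconcat(i)[:,:,::-1]); print(sensors.read_state()["t"])
E
```

```text
298 [399.80791867 -15.12227073] [560.36796396  47.95745708]
15.9583
```

View pics/tilt1.png

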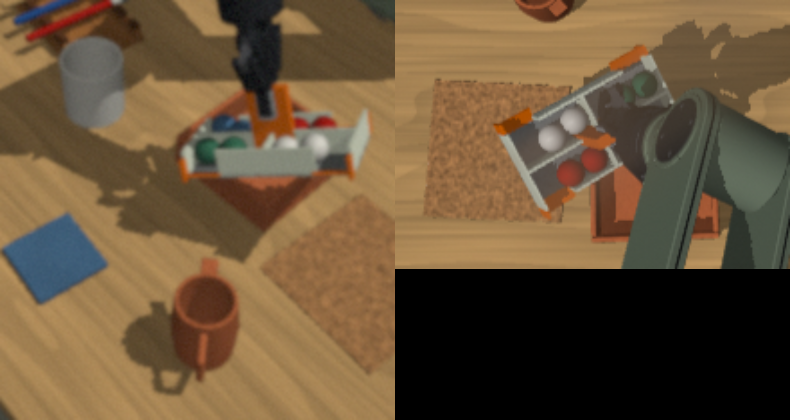

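The tray is tilted 28° with all balls in. But the box's left edge in the top view is now at about u=200 (was 215) and its bottom edge at about v=294 (was 282), so the box has been knocked. I'll measure it again.

```bash
python3 - <<'E'
from h import *
p,d=optics.grab_frame("top");W=cloud("top",d);z=W[...,2]
m=box((z>48)&(z<60)&hsv(p,(3,120,40),(12,255,255)),185,180,320,320)
P=W[m];print(m.sum(),P.min(0).round(),P.max(0).round())
# left edge (max y), bottom edge (min x)
for v in range(262,297,4):
    r=np.where(m[v])[0]
    if len(r): print(v,W[v,r[0]].round(0),W[v,r[-1]].round(0))
E
```

```text
265 [388. -15.  48.] [464. 155.  60.]
262 [464. 152.  56.] [464. 150.  52.]
266 [454. 154.  57.] [454. 150.  55.]
270 [445. 155.  53.] [445. 150.  53.]
274 [435. 154.  59.] [435. -13.  57.]
278 [426. 154.  58.] [426. -13.  56.]
282 [416. 154.  57.] [416. -13.  51.]
286 [407. 154.  54.] [407. -13.  57.]
290 [397. 154.  54.] [398. -13.  60.]
294 [388. 151.  52.] [388. 106.  49.]
```

```bash
sed -i 's/^SAG=np.array(\[504.2,34.1\])/SAG=np.array([475.,70.])/' h.py; python3 - <<'E'
from h import *
P,R=pour_pose(28); ctrl.move_l(P,R,vel=40)
for t in (34,38,42): P,R=pour_pose(t); ctrl.move_l(P,R,vel=20); ctrl.hold(.4)
ctrl.hold(.8)
ims=[optics.grab_frame(n)[0] for n in ("scene","top")]
i=[cv2.resize(ims[0][150:360,200:480],(560,420))[:,:395],ims[1][160:310,90:310]]
i[1]=cv2.resize(i[1],(395,269));i[1]=cv2.copyMakeBorder(i[1],0,151,0,0,0)
cv2.imwrite("pics/tilt2.png",cv2.hconcat(i)[:,:,::-1]); s=sensors.read_state();print(s["t"],s["force"])
E
```

```text
21.3833 [-0.4440133  -0.15910659 -4.86527114]
```

View pics/tilt2.png

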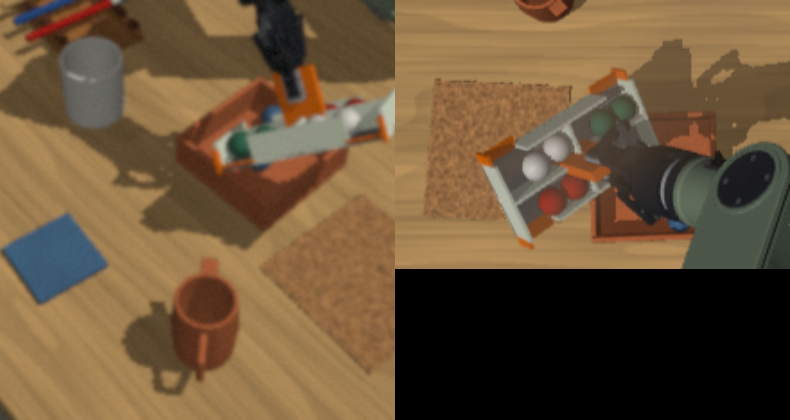

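One blue ball is visible in the box at (678,222). In the scene view, blue also shows at (262,160) and (270,115). I'll level the tray, lift it and check.

```bash
python3 - <<'E'
from h import *
P,R=pour_pose(28,up=30); ctrl.move_l(P,R,vel=40)
P,R=pour_pose(0,up=80); ctrl.move_l(P,R,vel=40)
P,R=tray_pose(np.array([*MAT,120.]),Rz(PSI),1); ctrl.move_l(P,R,vel=70)
p,d=optics.grab_frame("top");W=cloud("top",d);z=W[...,2]
b=hsv(p,(100,60,30),(118,255,255))
m=box(b&(z<60),180,190,310,320);nc,l,st,c=cv2.connectedComponentsWithStats(m.astype(np.uint8));print("blue in box",[(x[4],y.round(),W[int(y[1]),int(y[0])].round()) for x,y in zip(st[1:],c[1:])])
m=box(b&(z>60),80,170,210,310);print("blue in tray px",m.sum()); s=sensors.read_state();print(s["t"],s["force"])
cv2.imwrite("pics/after.png",cv2.resize(p[150:320,60:320],(780,510))[:,:,::-1])
E
```

```text
blue in box [(np.int32(68), array([231., 255.]), array([483.,  82.,  38.])), (np.int32(134), array([248., 282.]), array([416.,  38.,  43.]))]
blue in tray px 0
25.475 [-0.66877021  0.29916694 -5.09716486]
```

View pics/after.png

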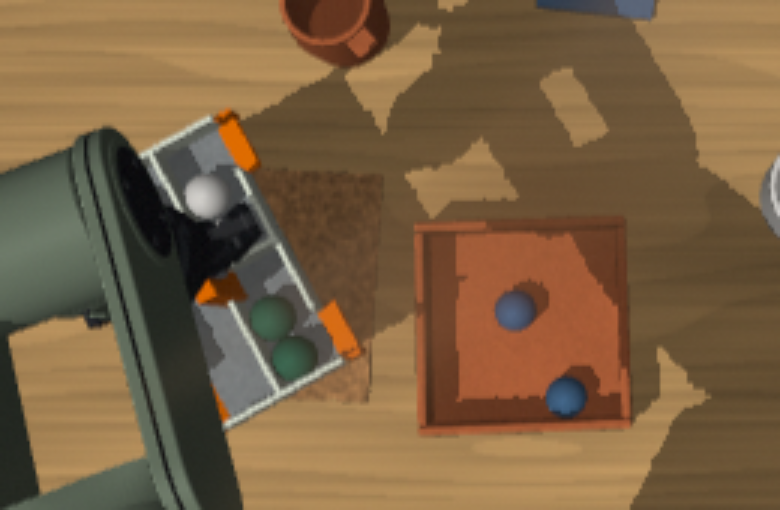

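Both blue balls are in the box, at (515,311) and (567,397), and none are left in the tray. Next I'll set the tray down.

```bash
python3 - <<'E'
from h import *
P,R=tray_pose(np.array([*MAT,12.]),Rz(PSI),1); ctrl.move_l(P,R,vel=60)
print(ctrl.move_l(P-[0,0,12],R,vel=10,threshold=4)); s=sensors.read_state();print(s["eef_pos"][2]-P[2]+12,s["force"])
ctrl.gripper_to(40); ctrl.move_l(s["eef_pos"]+[0,0,130],R,vel=120)
# go to above rack, clear of tray
v=np.array([-.996,.086,0]);Rb=brush_R(v,np.array([0,0,-1.]),np.deg2rad(30),1)
ctrl.move_ptp(np.array([430,-340,260]),Rb)
p,d=optics.grab_frame("top");W=cloud("top",d);z=W[...,2]
def rep(n,m):
    pts=W[m]; r=cv2.minAreaRect(pts[:,:2].astype(np.float32)); print(n,m.sum(),"rect",np.round(r[0],1),np.round(r[1],1),round(r[2],1),"z",np.round(pts[:,2].mean(),1)); return pts
P=rep("tray",box((z>27)&(z<44)&hsv(p,(0,0,110),(179,60,255)),85,175,210,310))
A=np.c_[P[:,:2]-P[:,:2].mean(0),np.ones(len(P))];print("slope",np.linalg.lstsq(A,P[:,2],rcond=None)[0])
rep("jar",box((z>93)&(z<106),290,160,400,260)); rep("sag",box((z>45)&(z<65),185,180,305,320))
cv2.imwrite("pics/set.png",p[:,:,::-1]);print(sensors.read_state()["t"])
E
```

```text
True
3.563353996654115 [-0.75310787 -0.32301122  6.13425546]
tray 629 rect [510.1 291.8] [209.3 104.9] 29.6 z 38.3
slope [-4.29846512e-03  3.60485874e-03  3.83496367e+01]
jar 276 rect [ 634.1 -203.4] [ 88.8 220.4] 55.9 z 99.2
sag 953 rect [473.4  72.5] [170.2 170.2] 2.1 z 54.1
32.2083
```

View pics/set.png

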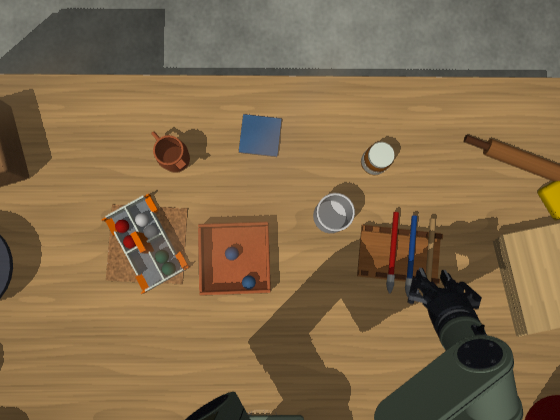

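The tray is level and centred on the mat, the jar is still at (335,212), and the arm is at the rack. Now the red brush.

```bash
cat >> h.py <<'E'
JAR=np.array([579.6,-166.5]);PHI=np.deg2rad(100);B=np.deg2rad(30);L=118
BR={"red":([587.5,-322.9],[-.996,.084]),"blue":([577.9,-368.3],[-.996,.086]),"wood":([570.5,-416.2],[-.995,.099])}
def pick(n):
    f,v=BR[n];f=np.array([*f,33.]);v=np.array([*v,0]);v/=np.linalg.norm(v)
    R=brush_R(v,np.array([0,0,-1.]),B,1);P=f+L*v-6*R[:,2]
    ctrl.gripper_to(40,40);ctrl.move_ptp(P+[0,0,90],R);ctrl.move_l(P,R,vel=80)
    ctrl.gripper_to(0,40);s=sensors.read_state();print(n,"grip",s["grip_width"],s["grasp_force"],s["force"])
    ctrl.move_l(P+[0,0,200],R,vel=150)
def place_pose(off,lat,lean,z,phi=PHI):
    h=np.array([np.cos(phi),np.sin(phi),0]);k=np.array([0,0,1.]);e=np.deg2rad(lean)
    u=np.cos(e)*k+np.sin(e)*h;R=brush_R(u,np.cos(e)*h-np.sin(e)*k,B,1)
    return np.array([*JAR,z])+off*h+lat*np.cross(k,h)+L*u-6*R[:,2],R
def jarpos(p,d):
    W=cloud("top",d);z=W[...,2];m=box((z>93)&(z<106)&hsv(p,(0,0,90),(179,50,255)),295,170,362,250)
    return m.sum(),cv2.minAreaRect(W[m][:,:2].astype(np.float32))
E
python3 - <<'E'
from h import *
pick("red")
P,R=place_pose(8,0,14,170); ctrl.move_ptp(P,R)
ims=[optics.grab_frame(n)[0] for n in ("scene","top")]
cv2.imwrite("pics/b1.png",cv2.hconcat([cv2.resize(ims[0][60:270,120:320],(400,420)),cv2.resize(ims[1][140:320,290:460],(397,420))])[:,:,::-1]);s=sensors.read_state();print(s["t"],s["grip_width"],s["q"])
E
```

```text
red grip 12.730152443380668 38.894455432891846 [-0.91720068 -0.47955386  2.87935812]
37.925 12.519537989318238 [-0.63358424  0.5087895   1.25700993  0.56620133  1.95523828  2.39131049]
```

View pics/b1.png

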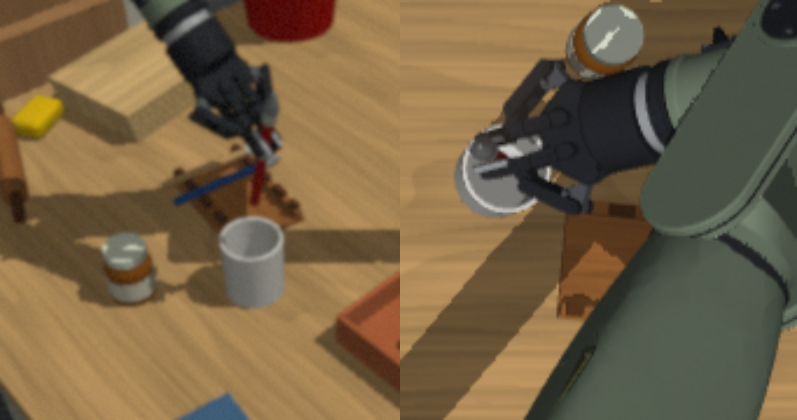

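The red brush is held bristles up above the jar. I'll lower it, release, then look.

```bash
cat >> h.py <<'E'
def drop(off,lat,lean,phi=PHI):
    P,R=place_pose(off,lat,lean,40,phi); ctrl.move_l(P,R,vel=100)
    P,R=place_pose(off,lat,lean,9,phi); print("touch",ctrl.move_l(P,R,vel=40,threshold=4),sensors.read_state()["force"])
    ctrl.gripper_to(32); P=np.array(sensors.read_state()["eef_pos"])
    Q=P-70*R[:,2]; ctrl.move_l(Q,R,vel=80); ctrl.move_l(Q+[0,0,110],R,vel=150)
E
python3 - <<'E'
from h import *
drop(8,0,14)
BRv=np.array([-.996,.086,0]);ctrl.move_ptp(np.array([430,-400,260]),brush_R(BRv,np.array([0,0,-1.]),B,1))
f=[optics.grab_frame(n) for n in ("scene","top")];print(jarpos(*f[1]))
ims=[x[0] for x in f]
cv2.imwrite("pics/b2.png",cv2.hconcat([cv2.resize(ims[0][60:270,120:320],(400,420)),cv2.resize(ims[1][140:320,290:460],(397,420))])[:,:,::-1]);s=sensors.read_state();print(s["t"])
E
```

```text
touch False [ 0.08208871 -0.63091435 -1.14652141]
(np.int64(238), ((580.6854248046875, -165.721923828125), (87.3416748046875, 88.7361068725586), 44.27633285522461))
44.3917
```

View pics/b2.png

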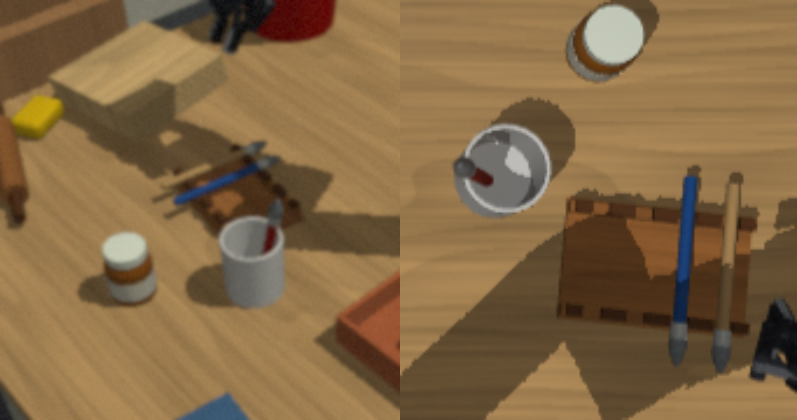

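The red brush stands in the jar, with its head at crop (465,168). Blue next.

```bash
cat > nxt.py <<'E'
import sys
from h import *
n,off,lat,lean,out=sys.argv[1],*map(float,sys.argv[2:5]),sys.argv[5]
pick(n);P,R=place_pose(off,lat,lean,170); ctrl.move_ptp(P,R); print(sensors.read_state()["grip_width"])
drop(off,lat,lean)
ctrl.move_ptp(np.array([400,-420,260]),brush_R(np.array([-.996,.086,0]),np.array([0,0,-1.]),B,1))
f=[optics.grab_frame(k) for k in ("scene","top")];print(jarpos(*f[1]));ims=[x[0] for x in f]
cv2.imwrite(out,cv2.hconcat([cv2.resize(ims[0][60:270,120:320],(400,420)),cv2.resize(ims[1][140:320,290:460],(397,420))])[:,:,::-1]);print(sensors.read_state()["t"])
E
python3 nxt.py blue -14 -12 9 pics/b3.png
```

```text
blue grip 12.736388398226113 38.90640377998352 [-0.69787227 -0.16883313  3.50863856]
12.452432081292075
touch False [ 0.20167664 -0.61794973 -0.14610145]
(np.int64(222), ((579.30712890625, -167.58135986328125), (85.22211456298828, 88.8633804321289), 65.70759582519531))
56.6333
```

View pics/b3.png

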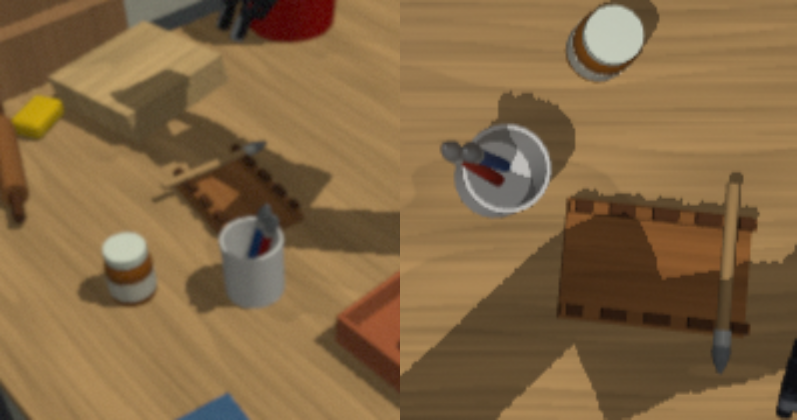

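Both brushes stand leaning to +y, heads at crop (452,152) and (470,153). I'll place the wooden one at the back of the jar.

```bash
python3 nxt.py wood -24 10 4 pics/b4.png
```

```text
wood grip 12.655693658493549 38.951480984687805 [-0.53661679  1.41935329  2.92645647]
12.772745917508894
touch False [ 0.26772496 -0.24089469 -0.82412313]
(np.int64(212), ((579.3280639648438, -168.6422576904297), (83.24502563476562, 88.7098159790039), 68.86813354492188))
68.8833
```

View pics/b4.png

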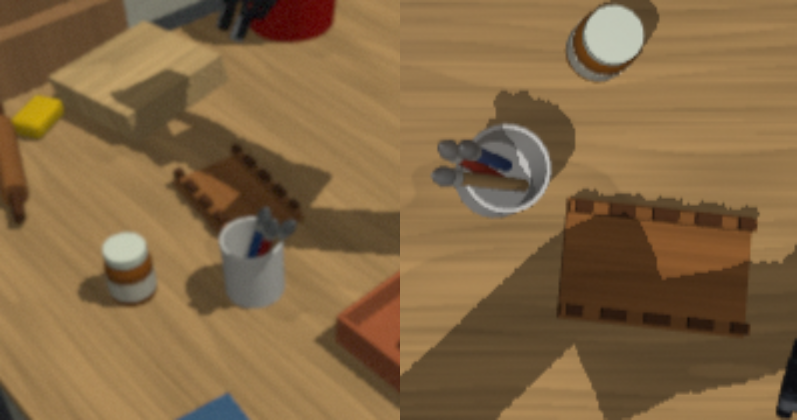

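All three brushes stand in the jar, heads at crop (448,150), (468,152) and (445,177). The rack is empty.

```bash
python3 -c "
from plant import ctrl
ctrl.hold(0.5); print(ctrl.finish_job())"
```

```text
the job is handed in; nothing more can be done
None
```

The job is handed in: both dark blue balls are in the firing box, the tray is level in the middle of its mat with no other ball seen outside it, and the three brushes from the rack stand bristles up in the jar. The jug, glaze jar and tile were not touched, and it took about 69 s of the 210 s allowed.

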